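# Push-in force check of a keyed shaft in its pulley hub

### The job

Check the fit of the yellow-headed keyed shaft on the fit tester: with nothing on its load table press the white (clear), blue (zero) and green (peak hold) keys fully down one after another in that order, leaving the red key alone. Then lift the yellow-headed shaft out of the wooden block without disturbing the other two, enter its tip in the pulley hub, turn it until the brass key drops into the keyway and push it fully home, its collar flat on the hub. Finish still gripping the shaft upright by its head and pushing it down steadily with about 12 N for the gauge to read; never press the sprung load table down to its stop.

Things in the scene. Friction and masses are not known exactly. Their poses are not given: they have to be found in the camera images.
- fit_tester: Fixed light-grey instrument, 220 (x) x 170 (y) x 60 mm high. Origin: centre of its underside; own -x is its front (robot side). Front half: black panel rising 13 degrees to the back, with four round keys in a row (from +y to -y: white, blue, green, red, 36 mm apart) and a display. Back half: level at 60 mm, carrying the round load table with the hub (axis at own x = +50, y = 0 mm).
- key_clear_top (a point): Centre of the top of the white key (clear the last reading), 22 mm across; the panel tilts 13 degrees, pressing straight down works.
- key_zero_top (a point): Centre of the top of the blue key (zero the gauge), same size.
- key_peak_top (a point): Centre of the top of the green key (peak hold), same size.
- key_off_top (a point): Centre of the top of the red key (switch off), same size. Not to be pressed.
- key_clear (a joint): Travel of the white key in m: 0 up, 0.005 fully down; springs back; about 4 N fully down.
- key_zero (a joint): Travel of the blue key, the same.
- key_peak (a joint): Travel of the green key, the same.
- key_off (a joint): Travel of the red key, the same.
- load_table (a joint): How far the round aluminium load table (84 mm across, top at 77 mm when empty) with the hub on it is pressed down, in m: 0 empty, grows downward, sprung at 2.5 N per mm, stop at 0.009. It only moves up and down.
- hub_mouth (a point): Centre of the bore in the top face of the off-white pulley hub (60 mm across, boss 46 mm, 32 mm high) on the load table; 109 mm over the bench when empty, sinks with the table. z up; own -x points along the one keyway. Bore 18.4 mm across, 32 deep, edges broken about 1 mm; keyway 8 mm wide, out to 14.3 mm from the axis. A black mark lies beyond it. A 0.25 N m brake holds the hub.
- shaft_yellow: The shaft to check, 76 mm long, 0.08 to 0.15 kg, upright in one of the block's three holes (varies). Origin: centre of its lower tip; z up; own -x points to the key. Steel shank 16 mm across, first 3 mm tapered to 11 mm. Brass key 6 mm wide, out to 13 mm from the axis, 12 to 27 mm above the tip (4 mm wide lead-in from 10 to 12). Home: tip 27 mm below hub_mouth.
- shaft_yellow_head (a point): Point inside the yellow square head of that shaft, on its axis, 58 mm above its tip: the place to grip. Head 22 x 22 mm, its sides along the shaft's own x and y, from 32 to 76 mm above the tip; a black line on its top points over the key. Below it a round steel collar, 34 mm across, from 27 to 32 mm, whose underside lands on the hub's top when home.
- shaft_teal: Another shaft with a teal head and a cross pin, same outer sizes; stays in the block. Origin at its tip.
- shaft_white: Another shaft with a white head and a plain shank, same outer sizes; stays in the block. Origin at its tip.
- shaft_block: Fixed plywood block, 200 (x) x 50 (y) x 22 mm high, with three 20 mm round holes 9 mm deep in a row along own x, at x = -70, 0 and +70 mm, each with a shaft standing in it (tips 13 mm over the bench). Origin: centre of its underside.
Things that resemble listed ones, but are neither listed nor needed, are in the scene too. There is more than one size of the shaft_yellow; the job needs the larger. Leave any pink look-alike of the shaft_teal alone.

How it is judged:
By the outcome, as a careful person would: the job done as asked, in the order asked, and still so for the second after the job is handed in, while the arm keeps its last pose, push and grip.
It also fails if it takes over 61 s, if anything falls off the work surface, if the arm or the gripper's body presses on something with over 40 N, if the wrist force passes 120 N, or if a joint passes its speed limit or range.

### The arm

A 6-joint arm with a two-finger parallel gripper is mounted at the origin on a cart in front of the work surface, level with it; the furniture and walls round the work are solid. World frame = base frame: x ahead of the robot, y to its left, z up, the work surface at z = 0. Lengths are in m, angles in rad, forces in N, time in s.
With the tool pointing down it reaches from about 0.325 to 0.775 m from the base axis. Payload 5.5 kg.
Tool frame: the origin (TCP) lies midway between the tips of the shut fingers; the grasp point (between the pads) lies r.tcp_to_grasp behind it (r.tcp_to_grasp is the distance from the TCP to the grasp point, in m); z points along the fingers, y is the direction in which the jaws open and shut (so a half turn about z gives the same grasp; the last joint's range is limited). The gripper opens to 88 mm and grips with 3 to 60 N. Pads are 20 mm wide; open, the fingers measure 115 mm over their backs; the gripper's body (75 mm by 178 mm) begins 61 mm behind the grasp point.
Start: joints at [-1.164, 0.091, 1.231, -0, 1.82, -0.057], TCP at [0.268, -0.537, 0.223] pointing down, gripper open.
Joint ranges: [-2.87, 2.87], [-0.86, 2.18], [0.17, 2.46], [-1.51, 4.65], [0.06, 2.69], [-2.65, 2.65]. Speed limits (rad/s): [2.57, 2.57, 3.01, 3.14, 3.14, 3.14].

### API

Orientations are given as a rotation vector (axis times angle).
In Python, from plant import r gives the robot as it stands. The module is installed in compiled form; this text tells all that it offers.
- The arm moves only by the tool arm_command, never from a script. Its argument "increments" is a list of rows, each a list of 3 entries, a list of its own where there are three numbers: the shift along the world's x, y, z in mm, then the turn, a rotation vector about the world's x, y, z in degrees, then the opening, from 0 (shut) to 1 (fully open). In form: [[[tx, ty, tz], [rx, ry, rz], grip], ...]. A call has 1 to 10 rows; each row is the pose to reach, as a shift and turn from the pose commanded when the call began; what a row does not reach only later rows make up. A row lasts 1/8 s, in which the tool goes at most 62.5 mm and 10.7 degrees, less where a joint would pass 70% of its speed; a pose out of reach is approached as far as the arm can. A call with a gripper value outside its range is refused whole. The fingers move at their own pace and stop on an object; "force" is the grip in N (left out, the last holds). Time passes only in rows, so rows that repeat a pose let the fingers close. It gives the time, the measured TCP pose, the force and the opening at its end, in the units of the state.
- r.read_state(): the state, without advancing time (a new reading comes with each control period).
- r.read_camera(name): name is "scene" or "side" or "wrist"; returns (picture, depth): 480x640x3 uint8, red, green, blue; 480x640 float32, m along the optical axis (not along the pixel's ray), 0 where there is no reading.
- r.camera_info(name): a dict with "K" (3x3 intrinsics, pixels), "extrinsics" (4x4, takes a point from camera to world coordinates); the wrist camera has in their place "hand_eye" (4x4, takes a point from camera to tool coordinates, whose origin is the TCP and whose axes are the flange's). Camera axes: x right, y down, z forward; pixel columns grow to the right and rows downward; lengths in m; the calibration is good to about 2 mm. A picture is of the moment at which its call begins: read the wrist's pose just before it. camera_info takes no time and is no camera call.
- r.finish_job(): hands the job in, once; it reports no verdict.
The state is a dict: "time": time; "joint_pos": joint angles; "joint_velocities": joint speeds; "joint_torque": joint torques, N m; "position": TCP position; "tcp_rot": TCP orientation; "contact_force": force on the tool from outside, world axes, zero at the start; "torque": the same for the moment, N m; "opening": opening from 0.0 (shut) to 1.0 (fully open).
Only numpy, scipy, OpenCV 4.12 (cv2) and the standard library are available. Lean on these libraries where they do the work, as an engineer would, in place of code of your own. Each camera call takes 0.05 s, during which the arm holds its last target. There are 200 camera calls.

## Working session

There is one attempt and no reset: what is moved stays moved. The work goes in short steps, Python scripts to look and compute and a tool call to move; the robot and the scene stay as the last step left them, time stands still between calls to the robot, and variables do not carry over. Pictures are saved under pics/ and viewed, about 8 in all and at most 12, crops included, and the job is handed in when it is done.

Besides the shell and the picture viewer there is one more tool, called after "Call:" as a command line: name --argument value ..., lists and objects as JSON in quotes. arm_command: Moves the arm, as the interface text tells. Its arguments: {"type":"object","properties":{"increments":{"type":"array"},"force":{"type":"number"}},"required":["increments"]}

```bash
mkdir -p pics; cat > h.py <<'E'
import numpy as np, cv2
from plant import r
from scipy.spatial.transform import Rotation as R
def snap(n,f):
    s=r.read_state(); im,d=r.read_camera(n); ci=r.camera_info(n)
    if n=='wrist':
        T=np.eye(4);T[:3,:3]=R.from_rotvec(s['tcp_rot']).as_matrix();T[:3,3]=s['position'];T=T@ci['hand_eye']
    else: T=np.array(ci['extrinsics'])
    np.savez('pics/'+f+'.npz',im=im,d=d,T=T,K=ci['K'])
    cv2.imwrite('pics/'+f+'.png',im[:,:,::-1]); return im,d
def load(f): return np.load('pics/'+f+'.npz')
def px(f,u,v,z=None):
    L=load(f);T=L['T'];ray=np.linalg.inv(L['K'])@[u,v,1]
    if z is None:
        w=L['d'][int(v)-1:int(v)+2,int(u)-1:int(u)+2]; t=np.median(w[w>0])
    else: t=(z-T[2,3])/(T[:3,:3]@ray)[2]
    return T[:3,:3]@(ray*t)+T[:3,3]
def crop(f,u0,v0,u1,v1,k,o):
    im=load(f)['im'][v0:v1,u0:u1,::-1]; cv2.imwrite('pics/'+o+'.png',cv2.resize(im,None,fx=k,fy=k,interpolation=cv2.INTER_CUBIC))
E
python3 - <<'E'
from h import *
snap('scene','s0');snap('side','d0')
s=r.read_state();print(s,r.tcp_to_grasp)
for n in('scene','side'):print(r.camera_info(n))
print(r.camera_info('wrist'))
E
```

```text
{'time': 0.1, 'joint_pos': array([-1.16368396e+00,  9.17916633e-02,  1.23173641e+00, -1.40466961e-05,
        1.81980506e+00, -5.66765942e-02]), 'joint_velocities': array([-3.04995242e-04, -6.09812719e-04, -4.20647027e-03,  8.96294908e-05,
        3.53939936e-04,  8.28006661e-04]), 'joint_torque': array([ 3.14020886e-03, -4.47854984e+01, -4.07571673e+01,  7.01112184e-02,
        2.84078118e-02, -1.02855849e-04]), 'position': array([ 0.26830749, -0.53637562,  0.22163151]), 'tcp_rot': array([-3.05583642e+00, -7.21607566e-01,  4.97377891e-04]), 'contact_force': array([-0.20382571, -0.29635431,  0.4433881 ]), 'torque': array([ 0.02764983,  0.03134933, -0.00561844]), 'opening': 0.9989807263092327} 0.0187
{'K': array([[479.44543236,   0.        , 330.44918107],
       [  0.        , 479.44543236, 238.02045727],
       [  0.        ,   0.        ,   1.        ]]), 'extrinsics': array([[-0.83646788, -0.31612823,  0.4476432 ,  0.12751987],
       [-0.54780097,  0.50521334, -0.6668385 ,  0.76087029],
       [-0.01534884, -0.80300836, -0.59577008,  0.59306025],
       [ 0.        ,  0.        ,
[... 265 characters left out ...]

       [-0.28574535,  0.54394964, -0.78896665,  0.84842765],
       [ 0.0058798 , -0.82228273, -0.5690488 ,  0.5874109 ],
       [ 0.        ,  0.        ,  0.        ,  1.        ]])}
{'K': array([[345.3372352 ,   0.        , 319.21881335],
       [  0.        , 345.3372352 , 236.17584956],
       [  0.        ,   0.        ,   1.        ]]), 'hand_eye': array([[ 4.56243072e-04, -9.59282890e-01, -2.82446682e-01,
         7.74215082e-02],
       [ 9.99999867e-01,  3.70259765e-04,  3.57799049e-04,
        -5.67223942e-04],
       [-2.38651864e-04, -2.82446808e-01,  9.59282932e-01,
        -1.62840426e-01],
       [ 0.00000000e+00,  0.00000000e+00,  0.00000000e+00,
         1.00000000e+00]])}
```

View pics/s0.png

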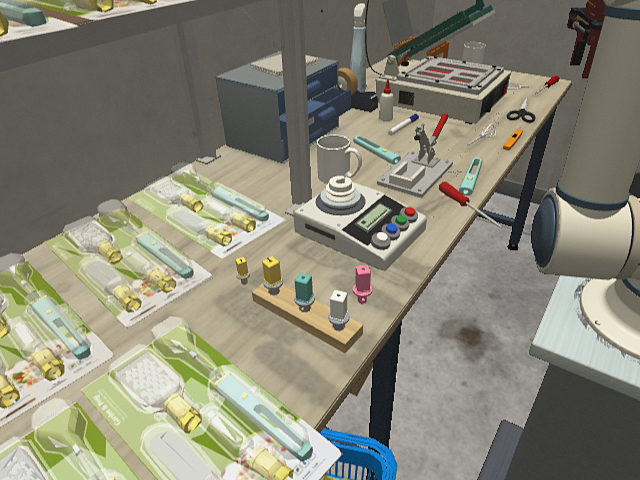

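The tester is around (360,220). The block holds yellow (272,270), teal (303,288) and white (339,305). The decoys are a small yellow shaft at (241,267) and a pink one at (363,280), both outside the block. The larger yellow shaft standing in the block fits the description. I'll confirm it in an enlarged crop.

```bash
python3 - <<'E'
from h import *
crop('s0',225,165,435,350,3.8,'c0')
for n,u,v in [('white',382,240),('blue',393,229),('green',402,219),('red',411,210),('ytop',271,260),('teal',303,276),('wtop',339,294),('pinktop',363,268),('small',241,261),('hub',342,182)]:
    print(n,px('s0',u,v).round(4))
E
```

```text
white [0.4454 0.1154 0.0573]
blue [0.4429 0.0763 0.0597]
green [0.4437 0.0362 0.0593]
red [ 0.4422 -0.001   0.0602]
ytop [0.5571 0.3002 0.0884]
teal [0.4889 0.3035 0.0873]
wtop [0.4166 0.3098 0.0893]
pinktop [0.4245 0.2227 0.0753]
small [0.6287 0.3007 0.0554]
hub [0.5854 0.0323 0.0979]
```

View pics/c0.png

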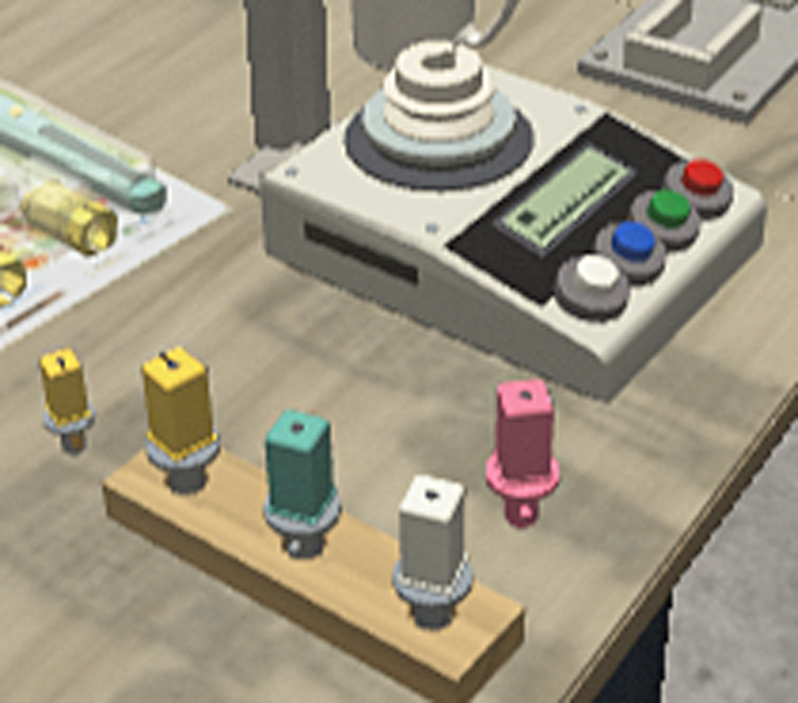

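View pics/d0.png

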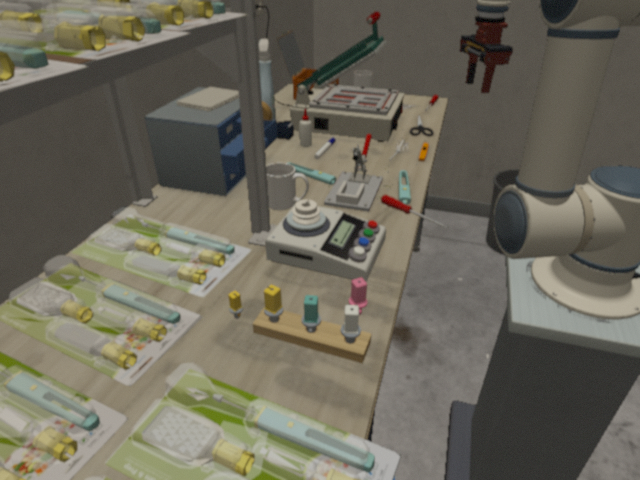

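The block's yellow shaft (with a collar and a black line on top) is the larger one and sits in the end hole at about (0.557,0.300). The other yellow one is small and stands outside the block. I'll check where the post is and start moving.

```bash
python3 - <<'E'
from h import *
for u,v in [(298,195),(292,100),(303,100),(297,30),(150,30),(250,8),(305,195),(335,150),(425,150),(440,120),(330,110)]: print(u,v,px('s0',u,v).round(3))
E
```

```text
298 195 [0.701 0.034 0.03 ]
292 100 [0.701 0.033 0.249]
303 100 [0.684 0.02  0.248]
297 30 [0.689 0.021 0.378]
150 30 [0.71  0.32  0.437]
250 8 [0.777 0.044 0.411]
305 195 [0.69  0.022 0.028]
335 150 [ 0.682 -0.091  0.093]
425 150 [ 0.542 -0.295  0.044]
440 120 [ 0.544 -0.38   0.093]
330 110 [ 0.803 -0.255  0.109]
```

Call:
arm_command --increments '[[[20, 60, 30], [0, 0, -5], 0], [[60, 120, 30], [0, 0, -10], 0], [[100, 180, 30], [0, 0, -15], 0], [[130, 240, 30], [0, 0, -20], 0], [[160, 300, 30], [0, 0, -27], 0], [[170, 360, 30], [0, 0, -27], 0], [[180, 420, 30], [0, 0, -27], 0], [[190, 480, 30], [0, 0, -27], 0], [[200, 540, 30], [0, 0, -27], 0], [[200, 597, 30], [0, 0, -27], 0]]'

```text
time: 1.35
position: [0.4671, 0.0412, 0.252]
tcp_rot: [3.142, -0.012, -0.001]
contact_force: [1.0, 0.1, -0.2]
opening: 0.001
```

```bash
python3 - <<'E'
from h import *
snap('wrist','w0')
E
```

```text
(no output)
```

View pics/w0.png

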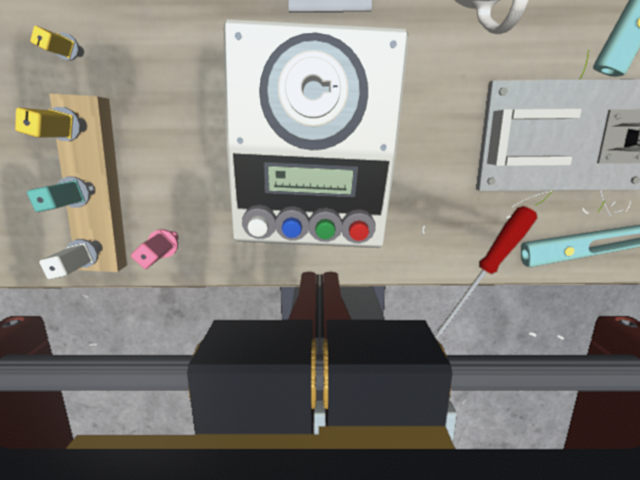

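White, blue, green and red keys are at (257,224), (291,226), (325,228) and (359,230). The hub is at (314,87) with its keyway and black mark pointing image-right (about world -y). The yellow shaft is at (30,122) and its line points image-up (about +x).

```bash
python3 - <<'E'
from h import *
P={}
for n,u,v in [('white',257,224),('blue',291,226),('green',325,228),('red',359,230)]:
    P[n]=px('w0',u,v);print(n,P[n].round(4))
print('hub',px('w0',314,87,.109).round(4), 'mark',px('w0',335,86,.109).round(4))
for u,v in [(314,75),(300,87),(335,86),(314,98)]: print(px('w0',u,v).round(4))
L=load('w0');im=L['im'][:,:,::-1]
a=cv2.resize(im[50:125,265:365],None,fx=5,fy=5,interpolation=2);b=cv2.resize(im[95:150,0:100],None,fx=5,fy=5,interpolation=2);c=cv2.resize(im[200:250,230:380],None,fx=5,fy=5,interpolation=2)
o=np.zeros((600,800,3),np.uint8);o[:275,:500]=b;o[275:525,:750]=c; cv2.imwrite('pics/c1.png',np.vstack([np.hstack([a[:,:400],b[:,:250+150].repeat(1,0)[:275]]) if 0 else np.hstack([a[:275,:400],b[:,:400]]),np.hstack([c,np.zeros((250,50,3),np.uint8)])]))
E
```

```text
white [0.4545 0.107  0.0633]
blue [0.4522 0.0713 0.0637]
green [0.4498 0.0356 0.0638]
red [ 4.47e-01 -4.00e-04  6.27e-02]
hub [0.5816 0.045  0.109 ] mark [0.5822 0.0278 0.109 ]
[0.5907 0.0449 0.1083]
[0.5816 0.0565 0.1096]
[0.5821 0.0279 0.1103]
[0.5762 0.0455 0.0776]
```

View pics/c1.png

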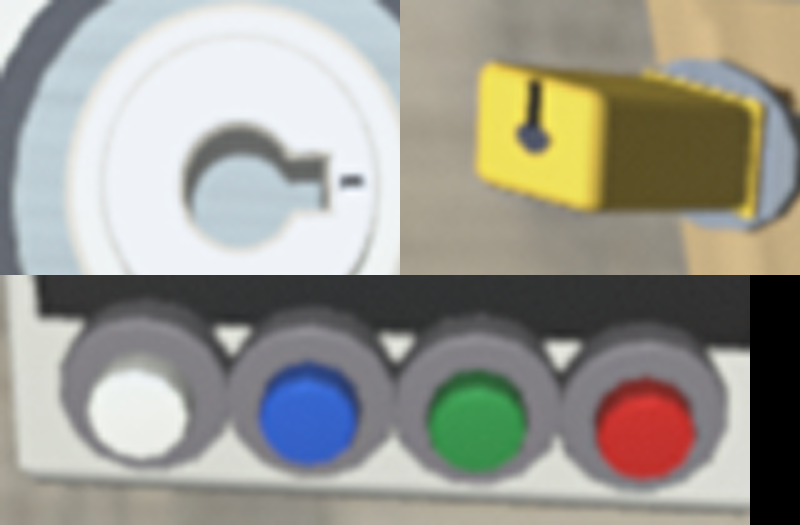

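```bash
python3 - <<'E'
from h import *
for n,u,v in [('white',257.4,228),('blue',291.6,227.6),('green',325.6,230.6),('red',359,232)]:
    print(n,px('w0',u,v).round(4),px('w0',u,v,.063).round(4))
def ang(a,b): d=b-a; return np.degrees(np.arctan2(d[1],d[0]))
h=px('w0',312.8,87.2,.109);m=px('w0',335.4,86.2,.109);print('hub',h,m,ang(h,m))
c=px('w0',26.6,122.4,.089);e=px('w0',27.2,111.4,.089);print('head',c,e,ang(c,e))
# head edges: left/right sides of top face
for a,b in [((15.6,131.2),(16.4,108)),((38.6,137),(41,113.6)),((15.6,131.2),(38.6,137)),((16.4,108),(41,113.6))]: print(ang(px('w0',*a,.089),px('w0',*b,.089)))
print(np.mean([px('w0',*a,.089) for a in [(15.6,131.2),(38.6,137),(41,113.6),(16.4,108)]],0))
print(px('s0',271,259,.089))
E
```

```text
white [0.4499 0.107  0.0624] [0.4501 0.1069 0.063 ]
blue [0.4505 0.0707 0.0637] [0.4503 0.0708 0.063 ]
green [0.4468 0.0349 0.0632] [0.4467 0.0349 0.063 ]
red [ 4.449e-01 -4.000e-04  6.290e-02] [ 4.449e-01 -4.000e-04  6.300e-02]
hub [0.5814518  0.04602048 0.109     ] [0.58207894 0.02751446 0.109     ] -88.05907129318696
head [0.55650364 0.30314371 0.089     ] [0.56577093 0.30032019 0.089     ] -16.944691966538965
-16.29224726961498
-18.99956922930478
-104.80971476402532
-103.14039798751372
[0.55635759 0.30199595 0.089     ]
[0.55827449 0.29863986 0.089     ]
```

Call:
arm_command --increments '[[[-18, 40, -60], [0, 0, 0], 0], [[-18, 46, -120], [0, 0, 0], 0], [[-18, 46, -165], [0, 0, 0], 0], [[-18, 46, -175], [0, 0, 0], 0], [[-18, 46, -175], [0, 0, 0], 0]]'

```text
time: 2.02
position: [0.4495, 0.0849, 0.0785]
tcp_rot: [3.142, -0.012, 0.0]
contact_force: [1.1, -0.4, 0.2]
opening: -0.0
```

Call:
arm_command --increments '[[[0, 22, 0], [0, 0, 0], 0], [[0, 22, -10], [0, 0, 0], 0], [[0, 22, -14], [0, 0, 0], 0], [[0, 22, -16], [0, 0, 0], 0], [[0, 22, -16], [0, 0, 0], 0]]'

```text
time: 2.65
position: [0.4498, 0.1068, 0.0622]
tcp_rot: [3.141, -0.013, 0.002]
contact_force: [1.6, -1.2, 1.3]
opening: -0.0
```

Call:
arm_command --increments '[[[0, 0, -2], [0, 0, 0], 0], [[0, 0, -3], [0, 0, 0], 0], [[0, 0, -3], [0, 0, 0], 0]]'

```text
time: 3.02
position: [0.4498, 0.1071, 0.0591]
tcp_rot: [3.141, -0.012, 0.002]
contact_force: [2.8, -1.5, 4.2]
opening: 0.003
```

Call:
arm_command --increments '[[[0, 0, -1], [0, 0, 0], 0], [[0, 0, -2], [0, 0, 0], 0], [[0, 0, -2], [0, 0, 0], 0]]'

```text
time: 3.4
position: [0.45, 0.1071, 0.0583]
tcp_rot: [3.141, -0.012, 0.003]
contact_force: [0.9, -2.5, 10.7]
opening: 0.005
```

```bash
python3 - <<'E'
from h import *
for u,v in [(257,214),(258,218),(257,222),(257,228),(257,235),(245,215),(270,215),(244,230),(257,239),(274,228),(308,230),(300,220),(258,205)]: print(u,v,px('w0',u,v).round(4))
E
```

```text
257 214 [0.4638 0.1076 0.0567]
258 218 [0.4604 0.106  0.0607]
257 222 [0.4569 0.1067 0.064 ]
257 228 [0.4499 0.1074 0.0624]
257 235 [0.4417 0.1082 0.0606]
245 215 [0.4626 0.1205 0.056 ]
270 215 [0.4625 0.0939 0.0563]
244 230 [0.4447 0.1239 0.051 ]
257 239 [0.4308 0.1125 0.0393]
274 228 [0.4473 0.0907 0.0532]
308 230 [0.4446 0.0539 0.0524]
300 220 [0.4567 0.0622 0.0558]
258 205 [0.4719 0.1074 0.0485]
```

Call:
arm_command --increments '[[[0, 0, -1], [0, 0, 0], 0], [[0, 0, -1], [0, 0, 0], 0]]'

```text
time: 3.65
position: [0.4501, 0.1071, 0.0581]
tcp_rot: [3.142, -0.012, 0.004]
contact_force: [-1.7, -2.9, 14.3]
opening: 0.003
```

Call:
arm_command --increments '[[[0, 0, 22], [0, 0, 0], 0], [[-1, -36, 22], [0, 0, 0], 0], [[-1, -36, 14], [0, 0, 0], 0], [[-1, -36, 8], [0, 0, 0], 0], [[-1, -36, 4], [0, 0, 0], 0], [[-1, -36, 1], [0, 0, 0], 0], [[-1, -36, 0], [0, 0, 0], 0], [[-1, -36, 0], [0, 0, 0], 0]]'

```text
time: 4.65
position: [0.4485, 0.0715, 0.0581]
tcp_rot: [3.141, -0.011, 0.002]
contact_force: [-5.9, -2.6, 15.2]
opening: -0.0
```

Call:
arm_command --increments '[[[0, 0, 22], [0, 0, 0], 0], [[-2, -36, 22], [0, 0, 0], 0], [[-2, -36, 14], [0, 0, 0], 0], [[-2, -36, 8], [0, 0, 0], 0], [[-2, -36, 4], [0, 0, 0], 0], [[-2, -36, 1], [0, 0, 0], 0], [[-2, -36, 0], [0, 0, 0], 0], [[-2, -36, 0], [0, 0, 0], 0]]'

```text
time: 5.65
position: [0.447, 0.0359, 0.0582]
tcp_rot: [-3.141, 0.01, -0.004]
contact_force: [-4.1, -0.3, 15.3]
opening: 0.004
```

Call:
arm_command --increments '[[[0, 0, 60], [0, 0, 10], 0], [[0, 0, 120], [0, 0, 20], 0.5], [[0, 20, 160], [0, 0, 30], 0.5], [[10, 50, 180], [0, 0, 40], 0.5], [[20, 80, 180], [0, 0, 50], 0.5], [[30, 110, 180], [0, 0, 60], 0.5], [[40, 140, 180], [0, 0, 70], 0.5], [[50, 170, 180], [0, 0, 80], 0.5], [[60, 190, 180], [0, 0, 90], 0.5], [[70, 210, 180], [0, 0, 100], 0.5]]'

```text
time: 6.9
position: [0.5159, 0.2468, 0.2347]
tcp_rot: [-2.019, -2.405, 0.002]
contact_force: [0.3, -0.3, 0.3]
opening: 0.498
```

Call:
arm_command --increments '[[[0, 0, 0], [0, 0, 10], 0.5], [[0, 0, 0], [0, 0, 20], 0.5], [[0, 0, 0], [0, 0, 30], 0.5], [[5, 10, 0], [0, 0, 40], 0.5], [[10, 20, 0], [0, 0, 50], 0.5], [[15, 30, 0], [0, 0, 60], 0.5], [[20, 40, 0], [0, 0, 70], 0.5], [[30, 45, 0], [0, 0, 80], 0.5], [[40, 55, 0], [0, 0, 90], 0.5], [[40, 55, -20], [0, 0, 100], 0.5]]'

```text
time: 8.15
position: [0.5566, 0.3017, 0.2159]
tcp_rot: [-0.545, 3.093, 0.001]
contact_force: [0.4, -0.0, 0.5]
opening: 0.501
```

Call:
arm_command --increments '[[[0, 0, 0], [0, 0, 10], 0.5], [[0, 0, -10], [0, 0, 20], 0.5], [[0, 0, -15], [0, 0, 30], 0.5], [[0, 0, -15], [0, 0, 40], 0.5], [[0, 0, -15], [0, 0, 50], 0.5], [[0, 0, -15], [0, 0, 55], 0.5], [[0, 0, -15], [0, 0, 55], 0.5]]'

```text
time: 9.02
position: [0.5557, 0.3008, 0.1997]
tcp_rot: [1.902, -2.498, -0.001]
contact_force: [0.5, -0.5, -0.3]
opening: 0.502
```

```bash
python3 - <<'E'
from h import *
s=r.read_state();print(s['position'],s['tcp_rot'],s['joint_pos'],s['contact_force'])
snap('wrist','w1')
E
```

```text
[0.55571156 0.30077747 0.19973395] [ 1.90224939e+00 -2.49829434e+00 -1.02332932e-03] [ 4.42087389e-01  1.76012116e-01  1.17881532e+00  3.29600231e-04
  1.78839160e+00 -2.43017696e+00] [ 0.45021423 -0.50282446 -0.28988054]
```

View pics/w1.png

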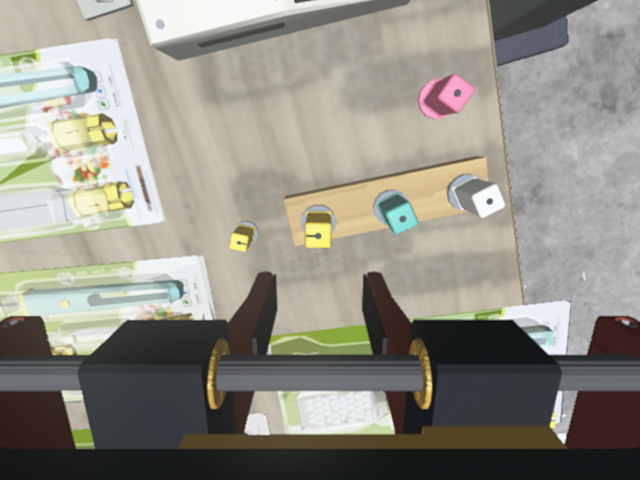

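The yellow head is at (318,236) with its line pointing left to (306,237); it's centred and nearly aligned with the jaws. The small decoy is at (242,238).

```bash
python3 - <<'E'
from h import *
crop('w1',290,190,350,260,8,'c2')
print(px('w1',318,236,.089),px('w1',318,236))
E
```

```text
[0.5569019  0.30360672 0.089     ] [0.55685165 0.30342862 0.08963519]
```

View pics/c2.png

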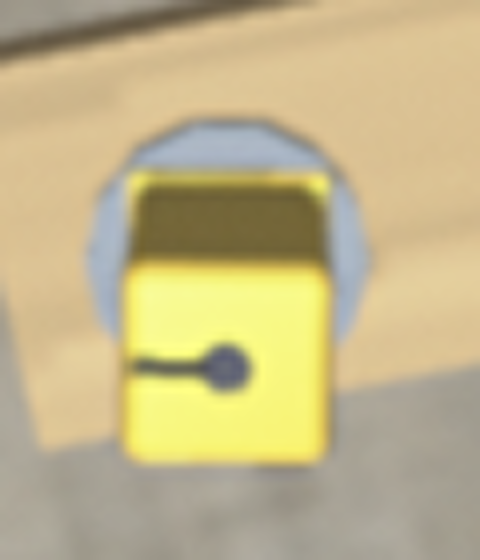

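Call:
arm_command --increments '[[[1, 2, -50], [0, 0, 0], 0.5], [[1, 2, -100], [0, 0, 0], 0.5], [[1, 2, -130], [0, 0, 0], 0.5], [[1, 2, -147], [0, 0, 0], 0.5], [[1, 2, -147], [0, 0, 0], 0.5], [[1, 2, -147], [0, 0, 0], 0.2], [[1, 2, -147], [0, 0, 0], 0.0], [[1, 2, -147], [0, 0, 0], 0.0], [[1, 2, -147], [0, 0, 0], 0.0], [[1, 2, -147], [0, 0, 0], 0.0]]' --force 50

```text
time: 10.32
position: [0.558, 0.3026, 0.0552]
tcp_rot: [-1.902, 2.497, -0.001]
contact_force: [-0.3, -0.6, 6.3]
opening: 0.246
```

Call:
arm_command --increments '[[[0, 0, 2], [0, 0, 0], 0], [[0, 0, 4], [0, 0, 0], 0], [[0, 0, 10], [0, 0, 0], 0], [[0, 0, 20], [0, 0, 0], 0], [[0, 0, 40], [0, 0, 0], 0], [[0, 0, 60], [0, 0, 0], 0], [[0, 0, 80], [0, 0, 0], 0], [[0, 0, 80], [0, 0, 0], 0]]'

```text
time: 11.32
position: [0.5585, 0.3027, 0.1371]
tcp_rot: [-1.9, 2.495, -0.002]
contact_force: [0.3, 0.4, -0.7]
opening: 0.246
```

```bash
python3 - <<'E'
from h import *
s=r.read_state();print(s['position'],s['contact_force'],s['torque'],s['opening'])
im,d=snap('wrist','w2');snap('side','d2')
a=cv2.resize(load('w2')['im'][120:400,180:460,::-1],(400,400));b=cv2.resize(load('d2')['im'][160:360,210:410,::-1],(400,400),interpolation=2)
cv2.imwrite('pics/c3.png',np.hstack([a,b]))
E
```

```text
[0.55845302 0.30274885 0.13711788] [ 0.31779381  0.39731192 -0.70455008] [ 0.11275991 -0.0587109   0.04799504] 0.24638487645206028
```

View pics/c3.png

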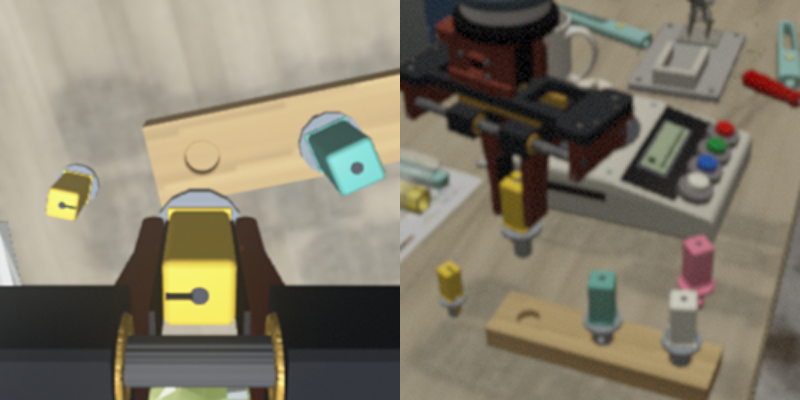

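Call:
arm_command --increments '[[[0, 0, 40], [0, 0, -5], 0], [[0, -20, 63], [0, 0, -15], 0], [[5, -45, 63], [0, 0, -25], 0], [[8, -70, 63], [0, 0, -35], 0], [[11, -95, 63], [0, 0, -45], 0], [[14, -120, 63], [0, 0, -55], 0], [[18, -150, 63], [0, 0, -65], 0], [[22, -175, 63], [0, 0, -72], 0], [[23, -187, 63], [0, 0, -72.5], 0], [[23, -187, 63], [0, 0, -72.5], 0]]'

```text
time: 12.68
position: [0.5801, 0.1148, 0.1959]
tcp_rot: [0.059, -3.14, -0.0]
contact_force: [0.4, 0.4, -1.7]
opening: 0.25
```

```bash
python3 - <<'E'
from h import *
s=r.read_state();print(s['position'],s['tcp_rot'],s['joint_pos'],s['contact_force'])
snap('wrist','w3')
E
```

```text
[0.58007317 0.11484617 0.19586575] [ 5.86713541e-02 -3.13977065e+00 -1.36094850e-04] [ 1.37788487e-01  6.49293426e-02  1.30550303e+00  2.42335467e-04
  1.77241483e+00 -1.47032813e+00] [ 0.36276114  0.43413322 -1.70739335]
```

View pics/w3.png

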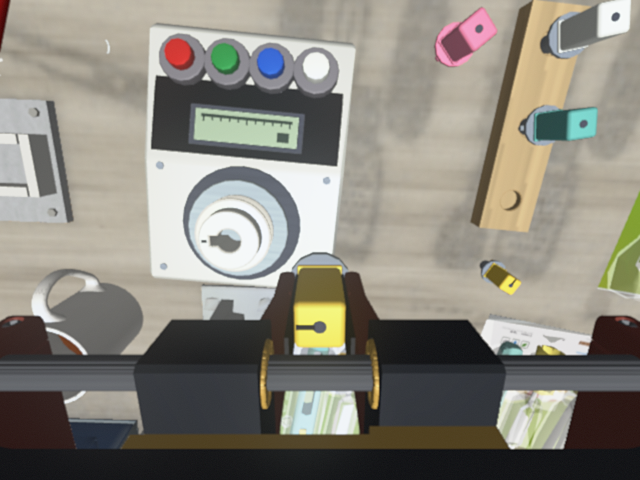

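```bash
python3 - <<'E'
from h import *
im=load('w3')['im'][:,:,::-1]
a=cv2.resize(im[195:275,190:270],(400,400),interpolation=2);b=cv2.resize(im[275:355,280:360],(400,400),interpolation=2)
cv2.imwrite('pics/c4.png',np.hstack([a,b]))
E
```

```text
(no output)
```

View pics/c4.png

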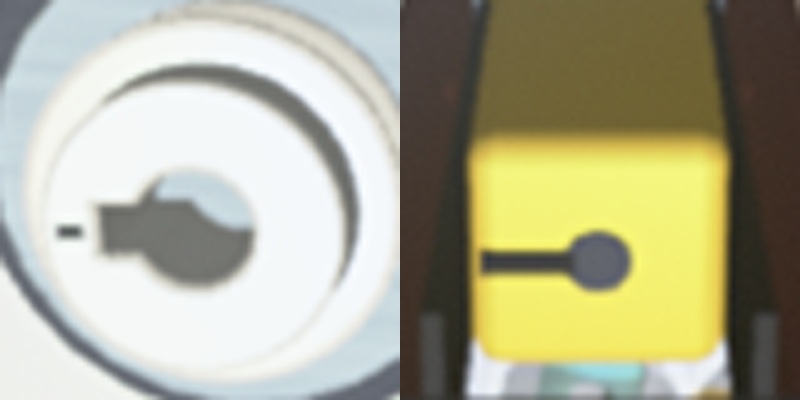

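```bash
python3 - <<'E'
from h import *
def ang(a,b): d=b-a; return np.degrees(np.arctan2(d[1],d[0]))
h=px('w3',229,241,.109);m=px('w3',203.6,241.2,.109);print('hub',h,ang(h,m),px('w3',215,262),px('w3',235,265),px('w3',225,220))
c=px('w3',319.8,327.2);z=px('w3',321,340)[2];print('headz',c[2],z)
z=.230
c=px('w3',319.8,327.2,z);e=px('w3',296.4,327.4,z);print(c,ang(c,e))
T=load('w3')['T'];s=r.read_state();print(s['position'],s['tcp_rot'])
E
```

```text
hub [0.58203375 0.04707904 0.109     ] -87.3534761882496 [0.59922309 0.03584304 0.1094522 ] [0.60110805 0.05113722 0.10944771] [0.56562037 0.04486034 0.10965441]
headz 0.23029038093381743 0.23061501606656676
[0.58026071 0.11562219 0.23      ] -87.2650048638958
[0.58005079 0.11551747 0.19608268] [ 5.95237154e-02 -3.14007172e+00 -6.05494540e-04]
```

Call:
arm_command --increments '[[[1, -40, 0], [0, 0, 0], 0], [[1.5, -69, 0], [0, 0, 0], 0], [[1.5, -69, -10], [0, 0, 0], 0], [[1.5, -69, -30], [0, 0, 0], 0], [[1.5, -69, -40], [0, 0, 0], 0], [[1.5, -69, -44], [0, 0, 0], 0], [[1.5, -69, -48], [0, 0, 0], 0], [[1.5, -69, -50], [0, 0, 0], 0], [[1.5, -69, -50], [0, 0, 0], 0]]'

```text
time: 13.85
position: [0.5819, 0.0462, 0.1469]
tcp_rot: [-0.057, 3.141, 0.0]
contact_force: [0.3, 0.3, -0.6]
opening: 0.249
```

```bash
python3 - <<'E'
from h import *
s=r.read_state();print(s['position'],s['tcp_rot'],s['contact_force'],s['torque'],s['opening'])
E
```

```text
[0.58186194 0.04620876 0.14686063] [-5.67641667e-02  3.14070695e+00  4.43722127e-05] [ 0.33841324  0.33744206 -0.55068289] [ 0.08220864 -0.13682496 -0.00354815] 0.24867000659718644
```

Call:
arm_command --increments '[[[0, 0, -2], [0, 0, 0], 0], [[0, 0, -4], [0, 0, 0], 0], [[0, 0, -6], [0, 0, 0], 0], [[0, 0, -7], [0, 0, 0], 0], [[0, 0, -8], [0, 0, 0], 0], [[0, 0, -8], [0, 0, 0], 0]]'

```text
time: 14.6
position: [0.5817, 0.0462, 0.1385]
tcp_rot: [0.057, -3.141, 0.0]
contact_force: [0.0, -0.4, -1.2]
opening: 0.248
```

```bash
python3 - <<'E'
from h import *
s=r.read_state();print(s['position'],s['contact_force'],s['torque'],s['opening'])
E
```

```text
[0.581711  0.0461961 0.1385096] [ 0.02384407 -0.36983894 -1.20304892] [ 0.11449153 -0.08018942 -0.01983944] 0.24806762402504168
```

Call:
arm_command --increments '[[[0, 0, -2], [0, 0, 0], 0], [[0, 0, -4], [0, 0, 0], 0], [[0, 0, -6], [0, 0, 0], 0], [[0, 0, -8], [0, 0, 0], 0], [[0, 0, -10], [0, 0, 0], 0], [[0, 0, -12], [0, 0, 0], 0], [[0, 0, -12], [0, 0, 0], 0]]'

```text
time: 15.48
position: [0.5816, 0.0462, 0.1264]
tcp_rot: [0.057, -3.141, -0.0]
contact_force: [-1.1, 0.0, -1.6]
opening: 0.248
```

Call:
arm_command --increments '[[[0, 0, -2], [0, 0, 0], 0], [[0, 0, -3], [0, 0, 0], 0], [[0, 0, -4], [0, 0, 0], 0], [[0, 0, -5], [0, 0, 0], 0], [[0, 0, -5], [0, 0, 0], 0], [[0, 0, -5], [0, 0, 0], 0]]'

```text
time: 16.23
position: [0.5819, 0.0462, 0.1222]
tcp_rot: [-0.057, 3.14, -0.0]
contact_force: [-1.7, -0.4, 4.0]
opening: 0.251
```

```bash
python3 - <<'E'
from h import *
s=r.read_state();print(s['position'],s['contact_force'],s['torque'],s['opening'])
E
```

```text
[0.58187181 0.04621841 0.12217544] [-1.72144391 -0.43312238  4.03277492] [ 0.03995801  0.19641694 -0.00916952] 0.25058282842460633
```

Call:
arm_command --increments '[[[0, 0, -1], [0, 0, 0], 0], [[0, 0, -2], [0, 0, 0], 0], [[0, 0, -3], [0, 0, 0], 0], [[0, 0, -3], [0, 0, 0], 0], [[0, 0, -3], [0, 0, 0], 0]]'

```text
time: 16.85
position: [0.5819, 0.0462, 0.1201]
tcp_rot: [-0.057, 3.14, -0.0]
contact_force: [-3.7, -0.3, 8.8]
opening: 0.247
```

```bash
python3 - <<'E'
from h import *
s=r.read_state();print(s['position'],s['contact_force'],s['torque'],s['opening'])
E
```

```text
[0.58192895 0.04620532 0.12013913] [-3.71592189 -0.34256777  8.76102145] [-0.00614152  0.58360659  0.01069436] 0.24677583344980822
```

Call:
arm_command --increments '[[[-0.5, 0, -0.5], [0, 0, 0], 0], [[-0.5, 0, -1], [0, 0, 0], 0], [[-0.5, 0, -1.5], [0, 0, 0], 0], [[-0.5, 0, -1.5], [0, 0, 0], 0], [[-0.5, 0, -1.5], [0, 0, 0], 0]]'

```text
time: 17.48
position: [0.5819, 0.0462, 0.1193]
tcp_rot: [-0.057, 3.138, -0.0]
contact_force: [-3.3, 0.1, 9.9]
opening: 0.247
```

```bash
python3 - <<'E'
from h import *
s=r.read_state();print(s['position'],s['contact_force'],s['torque'],s['opening'])
snap('wrist','w5');snap('scene','s5')
a=cv2.resize(load('w5')['im'][130:370,200:440,::-1],(400,400));b=cv2.resize(load('s5')['im'][100:260,270:430,::-1],(400,400),interpolation=2)
cv2.imwrite('pics/c5.png',np.hstack([a,b]))
T=load('w5');print(px('w5',320,328))
s=r.read_state();print(s['position'],s['tcp_rot'],s['contact_force'])
E
```

```text
[0.58185935 0.04623375 0.11932858] [-3.25904355  0.09448313  9.94712235] [-0.00274441  0.54638817 -0.01820946] 0.2470048838522986
[0.58160515 0.04708175 0.15458569]
[0.58188632 0.04621248 0.11936718] [-5.67185623e-02  3.13820394e+00 -2.88565171e-05] [-4.34816448  0.29194426 10.70067742]
```

View pics/c5.png

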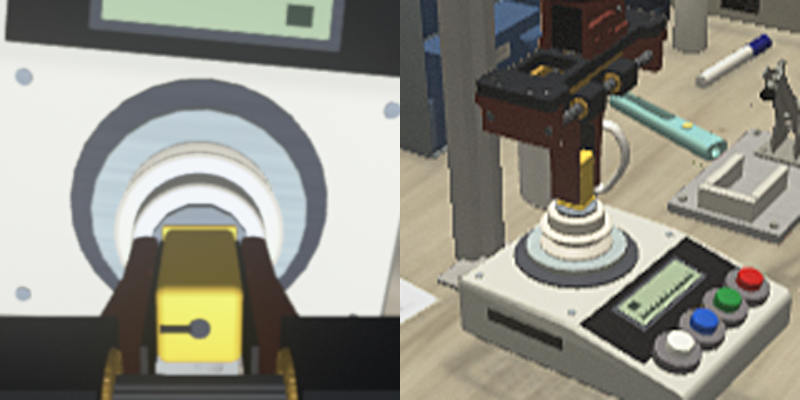

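Call:
arm_command --increments '[[[-0.5, 0, -0.5], [0, 0, 0], 0], [[-0.5, 0, -0.9], [0, 0, 0], 0], [[-0.5, 0, -0.9], [0, 0, 0], 0], [[-0.5, 0, -0.9], [0, 0, 0], 0], [[-0.5, 0, -0.9], [0, 0, 0], 0], [[-0.5, 0, -0.9], [0, 0, 0], 0], [[-0.5, 0, -0.9], [0, 0, 0], 0], [[-0.5, 0, -0.9], [0, 0, 0], 0]]'

```text
time: 18.58
position: [0.5818, 0.0462, 0.119]
tcp_rot: [-0.057, 3.137, -0.0]
contact_force: [-2.5, 0.3, 11.8]
opening: 0.247
```

```bash
python3 - <<'E'
from h import *
for i in range(4):
    s=r.read_state();print(s['time'],s['position'],s['tcp_rot'],s['contact_force'],s['torque'],s['opening']); r.read_camera('wrist')
E
```

```text
18.575 [0.58182103 0.04622663 0.11895565] [-5.68095936e-02  3.13683040e+00 -3.14679596e-05] [-2.47796705  0.30015123 11.82559635] [0.05540117 0.36339265 0.00679655] 0.2468982067776364
18.625 [0.58182046 0.0462081  0.11894164] [-5.67953198e-02  3.13684316e+00 -1.03621237e-04] [-2.51017171  0.18373479 11.78075932] [-0.00507912  0.38684129  0.03428465] 0.24914843955854585
18.675 [0.58180252 0.04620059 0.11893084] [-5.67553605e-02  3.13689220e+00 -7.29389497e-05] [-1.409641   -0.78921654 10.68499925] [0.00662649 0.35166182 0.039236  ] 0.24887007666280303
18.725 [0.58179817 0.04619573 0.11894524] [-5.66633405e-02  3.13690028e+00 -5.31026604e-05] [-2.84903718 -0.07502784 12.86813327] [0.06442159 0.38486121 0.01278131] 0.24715938307547003
```

```bash
python3 -c "
from plant import r
print(r.finish_job())"
```

```text
the job is handed in; nothing more can be done
None
```

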